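# Stack and close the two keyed tiffin sets

### The job

Put the two tiffin sets together: stack every big tin on the big base and every small tin on the small base, each turned so that its notch drops over the key below and it sits fully down, then put on each stack the lid of its size, turning it on the rim until its notch finds the key and it sits flat and fully home. Some tins may be missing (with none of a size, the lid goes straight on the base); the order of equal tins does not matter. Leave the mug and the jars where they are.

Things in the scene. Friction and masses are not known exactly. Their poses are not given: they have to be found in the camera images.
- big_base: Fixed steel base dish of the big set, 112 mm across, 20 mm high, mouth 106 mm inside. Key: a rib 22 mm wide inside the mouth at local +x, standing 10 mm inward, top level with the rim; a flat ear sticks out 9 mm from the rim there. Origin: centre of underside, z up. A part seated in it has its origin 11 mm above this one, plus 40 mm for each tin in between.
- big_base_key (a point): Point on the key, 48 mm out along big_base's +x, at its rim height (20 mm). The notch points of all parts seated in this stack come over it (at 20, 60, 100, .. mm: one tin adds 40 mm).
- big_tin_a: Loose round steel tin of the big set, 112 mm across, 49 mm high, about 0.2 kg; may be absent. Mouth, key and ear as on big_base (at local +x, rim at z 49). Under the floor a notched foot, z 0 to 9 mm, 102 mm across. Grip: upright fin in the middle, 44 mm long along local x, 10 mm thick in y, z 12 (inner floor) to 37 mm. Origin: centre of the foot's underside, z up.
- big_tin_a_notch (a point): Point in the foot's notch, below the ear, 48 mm out along big_tin_a's +x and 9 mm up. The foot drops into the mouth below (2 mm play) only when the notch is over the key there (3 to 4 mm to spare each side); the floor's edge then rests on the rim. Otherwise it stays perched on the key.
- big_tin_b: Loose round steel tin of the big set, 112 mm across, 49 mm high, about 0.2 kg; may be absent. Mouth, key and ear as on big_base (at local +x, rim at z 49). Under the floor a notched foot, z 0 to 9 mm, 102 mm across. Grip: upright fin in the middle, 44 mm long along local x, 10 mm thick in y, z 12 (inner floor) to 37 mm. Origin: centre of the foot's underside, z up.
- big_tin_b_notch (a point): Point in the foot's notch, below the ear, 48 mm out along big_tin_b's +x and 9 mm up. The foot drops into the mouth below (2 mm play) only when the notch is over the key there (3 to 4 mm to spare each side); the floor's edge then rests on the rim. Otherwise it stays perched on the key.
- big_tin_c: Loose round steel tin of the big set, 112 mm across, 49 mm high, about 0.2 kg; may be absent. Mouth, key and ear as on big_base (at local +x, rim at z 49). Under the floor a notched foot, z 0 to 9 mm, 102 mm across. Grip: upright fin in the middle, 44 mm long along local x, 10 mm thick in y, z 12 (inner floor) to 37 mm. Origin: centre of the foot's underside, z up.
- big_tin_c_notch (a point): Point in the foot's notch, below the ear, 48 mm out along big_tin_c's +x and 9 mm up. The foot drops into the mouth below (2 mm play) only when the notch is over the key there (3 to 4 mm to spare each side); the floor's edge then rests on the rim. Otherwise it stays perched on the key.
- big_lid: Loose flat steel lid of the big set, 112 mm across, plate z 9 to 13 mm, about 0.13 kg; the same notched foot below (z 0 to 9 mm), notch at local +x under an ear. On top a black upright grip, 44 mm long along local x, 10 mm thick in y, up to z 39 mm. Origin: centre of the foot's underside, z up.
- big_lid_notch (a point): Point of big_lid in the notch, 48 mm out along +x and 9 mm up.
- small_base: Fixed steel base dish of the small set, 90 mm across, 20 mm high, mouth 84 mm inside. Key: a rib 14 mm wide inside the mouth at local +x, standing 10 mm inward, top level with the rim; a flat ear sticks out 9 mm from the rim there. Origin: centre of underside, z up. A part seated in it has its origin 11 mm above this one, plus 40 mm for each tin in between.
- small_base_key (a point): Point on the key, 37 mm out along small_base's +x, at its rim height (20 mm). The notch points of all parts seated in this stack come over it (at 20, 60, 100, .. mm: one tin adds 40 mm).
- small_tin_a: Loose round steel tin of the small set, 90 mm across, 49 mm high, about 0.15 kg; may be absent. Mouth, key and ear as on small_base (at local +x, rim at z 49). Under the floor a notched foot, z 0 to 9 mm, 80 mm across. Grip: upright fin in the middle, 44 mm long along local x, 10 mm thick in y, z 12 (inner floor) to 37 mm. Origin: centre of the foot's underside, z up.
- small_tin_a_notch (a point): Point in the foot's notch, below the ear, 37 mm out along small_tin_a's +x and 9 mm up. The foot drops into the mouth below (2 mm play) only when the notch is over the key there (3 to 4 mm to spare each side); the floor's edge then rests on the rim. Otherwise it stays perched on the key.
- small_tin_b: Loose round steel tin of the small set, 90 mm across, 49 mm high, about 0.15 kg; may be absent. Mouth, key and ear as on small_base (at local +x, rim at z 49). Under the floor a notched foot, z 0 to 9 mm, 80 mm across. Grip: upright fin in the middle, 44 mm long along local x, 10 mm thick in y, z 12 (inner floor) to 37 mm. Origin: centre of the foot's underside, z up.
- small_tin_b_notch (a point): Point in the foot's notch, below the ear, 37 mm out along small_tin_b's +x and 9 mm up. The foot drops into the mouth below (2 mm play) only when the notch is over the key there (3 to 4 mm to spare each side); the floor's edge then rests on the rim. Otherwise it stays perched on the key.
- small_lid: Loose flat steel lid of the small set, 90 mm across, plate z 9 to 13 mm, about 0.1 kg; the same notched foot below (z 0 to 9 mm), notch at local +x under an ear. On top a black upright grip, 44 mm long along local x, 10 mm thick in y, up to z 39 mm. Origin: centre of the foot's underside, z up.
- small_lid_notch (a point): Point of small_lid in the notch, 37 mm out along +x and 9 mm up.
- mug: White mug, 76 mm in diameter, 80 mm high, its handle at local +y, origin at centre of underside. Leave alone.
- jar_a: Glass jar with green cap, 64 mm in diameter, 90 mm high, origin at centre of underside. Leave alone.
- jar_b: Second jar, the same as jar_a. Leave alone.
Not all that is in view belongs to the job. What is shaped like the big_tin_b but orange or red is not meant.

How it is judged (in metres and radians):
At the end, for the whole second after the job is handed in: Every present tin is seated in the stack on the base of its size and each lid is seated on top of its own stack: height within 3 mm of fully seated, tilt under 0.05 rad, notch point within 15 mm (horizontally) of the key point of its base, at rest (under 0.02 m/s) (((horizontal distance between big_tin_a_notch and big_base_key below 0.015 m and z of big_tin_a in the frame of big_base between 0.008 and 0.014 m) or (horizontal distance between big_tin_a_notch and big_base_key below 0.015 m and z of big_tin_a in the frame of big_base between 0.048 and 0.054 m) or (horizontal distance between big_tin_a_notch and big_base_key below 0.015 m and z of big_tin_a in the frame of big_base between 0.088 and 0.094 m)) and angle between each of big_tin_a, big_tin_b, big_tin_c, big_lid, small_tin_a, small_tin_b, small_lid's own z axis and vertical below 0.05 rad and linear speed of each of big_tin_a, big_tin_b, big_tin_c, big_lid, small_tin_a, small_tin_b, small_lid below 0.02 m/s and ((horizontal distance between big_tin_b_notch and big_base_key below 0.015 m and z of big_tin_b in the frame of big_base between 0.008 and 0.014 m) or (horizontal distance between big_tin_b_notch and big_base_key below 0.015 m and z of big_tin_b in the frame of big_base between 0.048 and 0.054 m) or (horizontal distance between big_tin_b_notch and big_base_key below 0.015 m and z of big_tin_b in the frame of big_base between 0.088 and 0.094 m)) and ((horizontal distance between big_tin_c_notch and big_base_key below 0.015 m and z of big_tin_c in the frame of big_base between 0.008 and 0.014 m) or (horizontal distance between big_tin_c_notch and big_base_key below 0.015 m and z of big_tin_c in the frame of big_base between 0.048 and 0.054 m) or (horizontal distance between big_tin_c_notch and big_base_key below 0.015 m and z of big_tin_c in the frame of big_base between 0.088 and 0.094 m)) and ((horizontal distance between big_lid_notch and big_base_key below 0.015 m and z of big_lid in the frame of big_base between 0.008 and 0.014 m) or (horizontal distance between big_lid_notch and big_base_key below 0.015 m and z of big_lid in the frame of big_base between 0.048 and 0.054 m) or (horizontal distance between big_lid_notch and big_base_key below 0.015 m and z of big_lid in the frame of big_base between 0.088 and 0.094 m) or (horizontal distance between big_lid_notch and big_base_key below 0.015 m and z of big_lid in the frame of big_base between 0.128 and 0.134 m)) and ((horizontal distance between small_tin_a_notch and small_base_key below 0.015 m and z of small_tin_a in the frame of small_base between 0.008 and 0.014 m) or (horizontal distance between small_tin_a_notch and small_base_key below 0.015 m and z of small_tin_a in the frame of small_base between 0.048 and 0.054 m)) and ((horizontal distance between small_tin_b_notch and small_base_key below 0.015 m and z of small_tin_b in the frame of small_base between 0.008 and 0.014 m) or (horizontal distance between small_tin_b_notch and small_base_key below 0.015 m and z of small_tin_b in the frame of small_base between 0.048 and 0.054 m)) and ((horizontal distance between small_lid_notch and small_base_key below 0.015 m and z of small_lid in the frame of small_base between 0.008 and 0.014 m) or (horizontal distance between small_lid_notch and small_base_key below 0.015 m and z of small_lid in the frame of small_base between 0.048 and 0.054 m) or (horizontal distance between small_lid_notch and small_base_key below 0.015 m and z of small_lid in the frame of small_base between 0.088 and 0.094 m))); the robot touches nothing.
It fails at once if the mug or a jar is moved more than 30 mm (distance of any of mug, jar_a, jar_b from where it was at the start of the episode above 0.03 m).
Of big_tin_a, big_tin_b, big_tin_c, small_tin_a, small_tin_b only 3 to 5 are there at a start; the rules pass over those that are not, and their reading is None.
At some moment in a run one of big_tin_a, big_tin_b, big_tin_c, small_tin_a, small_tin_b, big_lid, small_lid may be knocked a few centimetres aside while the robot is not near it.
It also fails if it takes over 210 s, if anything falls off the work surface, if the arm or the gripper's body presses on something with over 40 N, if the wrist force passes 120 N, or if a joint passes its speed limit or range.

### The arm

A 6-joint arm with a two-finger parallel gripper is mounted at the origin on the work surface. World frame = base frame: x ahead of the robot, y to its left, z up, the work surface at z = 0. Lengths are in m, angles in degrees, forces in N, time in s.
With the tool pointing down it reaches from about 0.35 to 0.95 m from the base axis. Payload 17.4 kg.
Tool frame: the origin (TCP) lies on the mounting face of the last link; the fingertips stand 186 mm ahead of it and the grasp point (between the pads) lies 167 mm ahead of it; z points along the fingers, y is the line along which they close (so a half turn about z gives the same grasp; the last joint's range is limited). The gripper opens to 93 mm and grips with 3 to 60 N. Pads are 15 mm wide; open, the fingers measure 128 mm over their backs; the gripper's body (75 mm by 188 mm) begins 65 mm behind the grasp point.
Start: joints at [-78.426, 6.646, 82.598, -0, 90.757, -2.166], TCP at [0.16, -0.656, 0.405] pointing down, gripper open.
Joint ranges: [-162.19, 162.19], [-47.58, 125.68], [4.15, 143.07], [-65.23, 245.23], [0.69, 171.88], [-170.13, 170.13]. Speed limits (degrees/s): [108.29, 108.29, 127.2, 180, 180, 180].

### API

Orientations are given as a 3x3 rotation matrix whose columns are the frame's x, y, z axes.
In Python, from cell import bot, snapshot, camera_params gives the robot as it stands.
- The arm moves only by the tool move_arm, never from a script. Its argument "targets" is a list of rows, each a list of 2 entries, a list of its own where there are three numbers: the shift along the tool's x, y, z in parts of the range, where 1.0 means 100 cm, then the turn about the tool's z in a scale on which 1.0 is 180 degrees. A call has 1 to 20 rows; each row is the pose to reach, as a shift and turn from the pose commanded when the call began, along the tool's axes at that moment; what a row does not reach only later rows make up. A row lasts 1/8 s, in which the tool goes at most 62.5 mm and 10.7 degrees, less where a joint would pass 70% of its speed; a pose out of reach is approached as far as the arm can. Shift and turn numbers lie between -1 and 1, and a call with a number outside is refused. A call with a gripper value outside its range is refused whole. "hand" is the opening, from 0 (shut) to 1 (fully open), set as the call begins (left out, the last holds). The fingers move at their own pace and stop on an object; the grip force is fixed at half the most. Time passes only in rows, so rows that repeat a pose let the fingers close. It gives the time, the measured TCP pose, the force, the opening and the grip force at its end, in the units of the state.
- bot.get_obs(): the state, without advancing time (a new reading comes with each control period).
- snapshot(name): name is "scene" or "side" or "wrist"; returns the picture (420x560x3 uint8, blue, green, red); there is no depth.
- camera_params(name): a dict with "fx", "fy", "cx", "cy" (pixels), "k1" (the pictures are not rectified: a ray, as slopes to the right and down, at radius r is drawn at 1 + k1 r^2 times it, then the intrinsics apply), "world_to_cam" (4x4, takes a point from world to camera coordinates); the wrist camera has in their place "tool_from_camera" (4x4, takes a point from camera to tool coordinates, whose origin is the TCP and whose axes are the flange's). Camera axes: x right, y up, looking along -z (the intrinsics and any distortion apply to the point x, -y, -z); pixel columns grow to the right and rows downward; lengths in m; the calibration is good to about 2 mm. A picture is of the moment at which its call begins: read the wrist's pose just before it. camera_params takes no time and is no camera call.
- bot.finish_job(): hands the job in; it is judged then, once.
The state is a dict: "time_s": time; "qpos": joint angles; "dq": joint speeds; "effort": joint torques, N m; "tool_pos": TCP position; "tcp_rot": TCP orientation; "wrist_force": force on the tool from outside, world axes, zero at the start; "moment": the same for the moment, N m; "opening": opening from 0.0 (shut) to 1.0 (fully open); "grasp_force": force on a finger pad.
Only numpy, scipy, OpenCV 4.12 (cv2) and the standard library are available. Lean on these libraries where they do the work, as an engineer would, in place of code of your own. Each camera call takes 0.05 s, during which the arm holds its last target. There are 200 camera calls.

## Working session

There is one attempt and no reset: what is moved stays moved. The work goes in short steps, Python scripts to look and compute and a tool call to move; the robot and the scene stay as the last step left them, time stands still between calls to the robot, and variables do not carry over. Pictures are saved under pics/ and viewed, at most 14 in all, crops included, and the job is handed in when it is done.

Besides the shell and the picture viewer there is one more tool, called after "Request:" as name(argument=value, ...), one argument or row to a line, values as JSON. move_arm: Moves the arm, as the interface text tells. Its arguments: {"type":"object","properties":{"targets":{"type":"array","items":{"type":"array"}},"hand":{"type":"number"}},"required":["targets"]}

```bash
ls; mkdir -p pics
python3 - <<'E'
from cell import bot,snapshot,camera_params
import cv2
for n in ("scene","side"):
    im=snapshot(n); cv2.imwrite(f"pics/{n}0.png",cv2.resize(im,(800,600),interpolation=cv2.INTER_CUBIC))
    print(n,camera_params(n))
cv2.imwrite("pics/wrist0.png",snapshot("wrist"))
print(camera_params("wrist")); print(bot.get_obs())
E
```

```text
pics
scene {'fx': 509.7869653039694, 'fy': 509.7869653039694, 'cx': 280.3130159432767, 'cy': 203.65610140797455, 'k1': -0.1119191137876892, 'world_to_cam': array([[-0.80031067,  0.59918978, -0.02178176,  0.41634574],
       [-0.35827802, -0.44877505,  0.81868053,  0.13708661],
       [ 0.4807699 ,  0.66300268,  0.57383599, -1.51470379],
       [ 0.        ,  0.        ,  0.        ,  1.        ]])}
side {'fx': 404.5138218450763, 'fy': 404.5138218450763, 'cx': 281.719336248498, 'cy': 216.25989358094995, 'k1': 0.021417617473833056, 'world_to_cam': array([[-0.97215117, -0.23339928, -0.02113955,  0.49389424],
       [ 0.13938717, -0.64836344,  0.74846247, -0.12674014],
       [-0.18839671,  0.72467208,  0.66284014, -1.07247422],
       [ 0.        ,  0.        ,  0.        ,  1.        ]])}
{'fx': 311.13376058198156, 'fy': 311.13376058198156, 'cx': 281.6738161461851, 'cy': 207.40280979202967, 'k1': -0.054802606918511805, 'tool_from_camera': array([[-4.48143719e-04,  9.57993988e-01,  2.86787933e-01,
         8.02576446e-02],
       [ 9.99999681e-01,  2.39648153e-04,  7.62103497e-04,
     
[... 288 characters left out ...]
-04,
        9.07580368e+01, -2.16785626e+00]), 'dq': array([-0.08870776, -0.12363497, -0.10509273, -0.05648717, -0.02894351,
        0.0208006 ]), 'effort': array([ 2.89007421e-04, -7.21764493e+01, -6.22946119e+01,  7.80579331e-02,
        2.25788233e-02, -4.21035179e-05]), 'tool_pos': array([ 0.16030469, -0.65570226,  0.40418942]), 'tcp_rot': array([[ 9.71379942e-01,  2.37531006e-01, -1.71149110e-04],
       [ 2.37531064e-01, -9.71379543e-01,  8.81051179e-04],
       [ 4.30262291e-05, -8.96488673e-04, -9.99999597e-01]]), 'wrist_force': array([ 0.72544894,  0.65101861, -0.58781803]), 'moment': array([ 0.01611599, -0.06940853, -0.02876119]), 'grasp_force': 0.0, 'opening': 0.9987139696246025}
```

View pics/scene0.png

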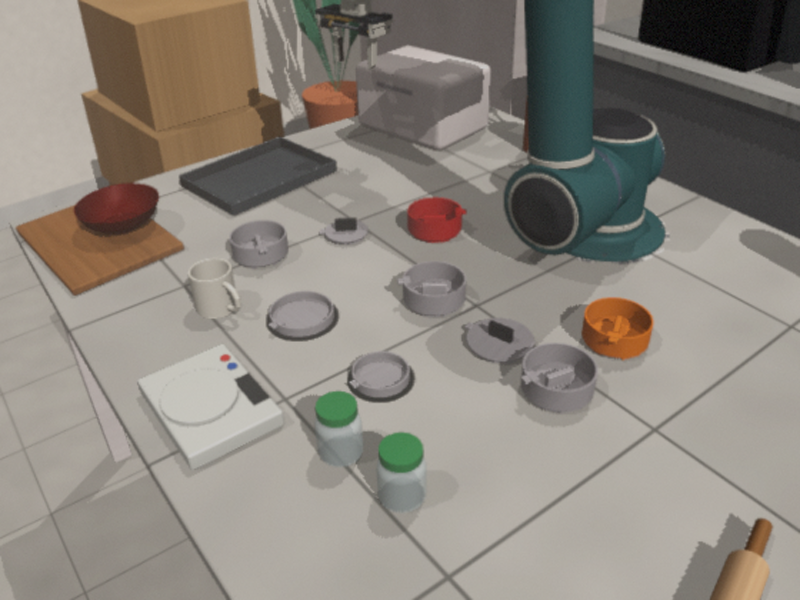

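View pics/side0.png

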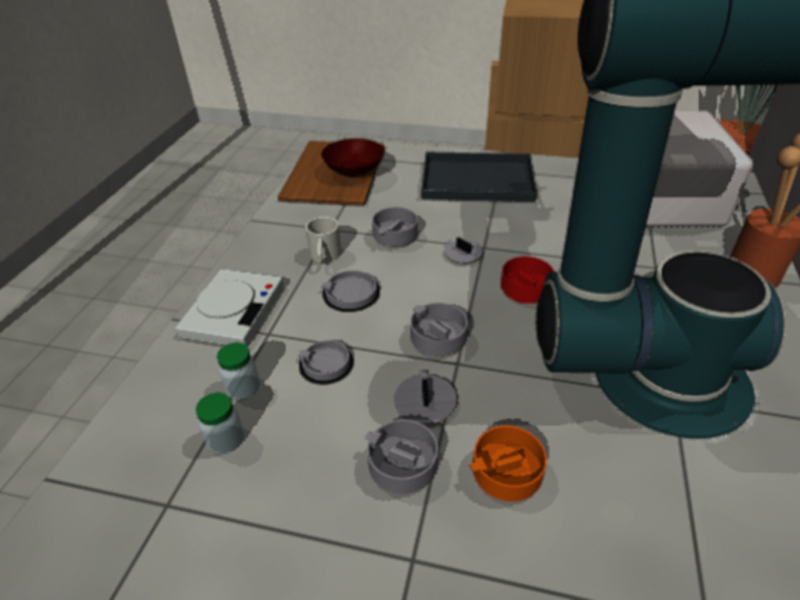

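Scene: three grey tins (rims near (259,232), (434,277), (558,363)), bases at (302,313) and (380,373), lids at (346,232) and (500,340). The orange and red tins are decoys. Next, rough positions.

```bash
cat > h.py <<'E'
from cell import bot,snapshot,camera_params
import numpy as np,cv2
def ray(name,px,pose=None):
    p=camera_params(name)
    K=np.array([[p['fx'],0,p['cx']],[0,p['fy'],p['cy']],[0,0,1.]])
    u=cv2.undistortPoints(np.array([[px]],float),K,np.array([p['k1'],0,0,0,0]))[0,0]
    d=np.array([u[0],-u[1],-1.])
    if name=='wrist':
        R,t=pose; T=p['tool_from_camera']
        return R@(T[:3,:3]@d), t+R@T[:3,3]
    M=p['world_to_cam']; R=M[:3,:3]
    return R.T@d, -R.T@M[:3,3]
def at(name,px,z,pose=None):
    d,o=ray(name,px,pose); return o+d*(z-o[2])/d[2]
def proj(name,X,pose=None):
    p=camera_params(name); X=np.asarray(X,float)
    if name=='wrist':
        R,t=pose; T=p['tool_from_camera']; c=T[:3,:3].T@(R.T@(X-t)-T[:3,3])
    else:
        M=p['world_to_cam']; c=M[:3,:3]@X+M[:3,3]
    a,b=c[0]/-c[2],-c[1]/-c[2]; f=1+p['k1']*(a*a+b*b)
    return np.array([p['cx']+p['fx']*a*f,p['cy']+p['fy']*b*f])
def pose():
    o=bot.get_obs(); return o['tcp_rot'].copy(),o['tool_pos'].copy()
E
python3 - <<'E'
from h import *
A={'tinS':((259,233),(395,218),.049),'tinM':((434,278),(439,317),.049),'tinR':((558,364),(404,440),.049),'baseU':((302,312),(351,288),.02),'baseL':((380,372),(326,358),.02),'lidS':((346,232),(462,250),.012),'lidB':((500,340),(426,398),.012),
'jar1':((338,405),(234,353),.09),'jar2':((401,447),(216,407),.09),'mug':((212,270),(322,225),.08)}
for k,(a,b,z) in A.items():
    P=at('scene',np.array(a)*.7,z);Q=at('side',np.array(b)*.7,z); print(k,P.round(3),Q.round(3),round(np.hypot(*P[:2]),3))
E
```

```text
tinS [ 0.608 -0.344  0.049] [ 0.61  -0.349  0.049] 0.699
tinM [ 0.44  -0.007  0.049] [ 0.438 -0.02   0.049] 0.44
tinR [0.439 0.288 0.049] [0.438 0.277 0.049] 0.525
baseU [ 0.656 -0.101  0.02 ] [ 0.647 -0.103  0.02 ] 0.664
baseL [0.641 0.109 0.02 ] [0.632 0.107 0.02 ] 0.65
lidS [ 0.44  -0.293  0.012] [ 0.436 -0.303  0.012] 0.529
lidB [0.435 0.16  0.012] [0.427 0.155 0.012] 0.463
jar1 [0.767 0.195 0.09 ] [0.764 0.192 0.09 ] 0.792
jar2 [0.746 0.306 0.09 ] [0.739 0.309 0.09 ] 0.807
mug [ 0.755 -0.232  0.08 ] [ 0.755 -0.24   0.08 ] 0.79
```

```bash
cat >> h.py <<'E'
def go(x,y,z,yaw,P=None):
    "print shift in tool axes + turn for TCP target; yaw = world angle of tool x, deg"
    R,t=P or pose(); s=R.T@(np.array([x,y,z])-t); now=np.degrees(np.arctan2(R[1,0],R[0,0]))
    d=(now-yaw+180)%360-180
    print('shift',s.round(4),'turn',round(d,2),'yaw now',round(now,2),'q6',bot.get_obs()['qpos'][5].round(1))
E
python3 - <<'E'
from h import *
go(.50,-.2,.43,0)
R,t=pose(); R=np.array([[1,0,0],[0,-1,0],[0,0,-1.]]); go(.5,.17,.43,0,(R,np.array([.5,-.2,.43])))
for n in [(.5,-.2,.43),(.5,.17,.43)]:
  for o in [(.609,-.347,.05),(.439,-.013,.05),(.439,.283,.05),(.651,-.102,.02),(.636,.108,.02),(.438,-.298,.01),(.431,.158,.01)]: print(proj('wrist',o,(R,np.array(n))).round(0),end=' ')
  print()
E
```

```text
shift [ 0.4382 -0.362  -0.0255] turn 13.74 yaw now 13.74 q6 -2.2
shift [ 0.   -0.37  0.  ] turn 0.0 yaw now 0.0 q6 -2.2
[416.  89.] [134. 233.] [-74. 231.] [198.  52.] [29. 71.] [354. 223.] [ 31. 227.] 
[695. 103.] [428. 233.] [192. 233.] [511.  57.] [336.  66.] [603. 222.] [291. 228.]
```

Units first: turns go in shares of 180 degrees. So 13.7 degrees is 0.0761.

Request:
move_arm(
  targets=[
    [[0.497,-0.35,-0.03],0.0761],
    [[0.497,-0.35,-0.03],0.0761],
    [[0.497,-0.35,-0.03],0.0761],
    [[0.497,-0.35,-0.03],0.0761],
    [[0.497,-0.35,-0.03],0.0761],
    [[0.497,-0.35,-0.03],0.0761],
    [[0.497,-0.35,-0.03],0.0761],
    [[0.497,-0.35,-0.03],0.0761],
    [[0.497,-0.35,-0.03],0.0761],
    [[0.497,-0.35,-0.03],0.0761],
    [[0.497,-0.35,-0.03],0.0761],
    [[0.497,-0.35,-0.03],0.0761],
    [[0.497,-0.35,-0.03],0.0761],
    [[0.497,-0.35,-0.03],0.0761],
    [[0.497,-0.35,-0.03],0.0761],
  ],
)

```text
time_s: 2.02
tool_pos: [0.5596, -0.1982, 0.4348]
tcp_rot: [[1.0, -0.0, 0.0], [-0.0, -1.0, -0.0], [0.0, 0.0, -1.0]]
wrist_force: [0.1, -0.0, -0.1]
opening: 0.997
grasp_force: 0.0
```

Run:
```python
from h import *
P=pose(); im=snapshot("wrist"); np.savez("w1.npz",R=P[0],t=P[1],im=im)
cv2.imwrite("pics/w1.png",cv2.resize(im,(800,600),interpolation=cv2.INTER_CUBIC)); print(P,bot.get_obs()['time_s'])
```

```text
(array([[ 9.99999981e-01, -1.62384084e-04,  1.04226276e-04],
       [-1.62379011e-04, -9.99999986e-01, -4.86729808e-05],
       [ 1.04234179e-04,  4.86560558e-05, -9.99999993e-01]]), array([ 0.55963899, -0.19815922,  0.43482848])) 2.075
```

View pics/w1.png

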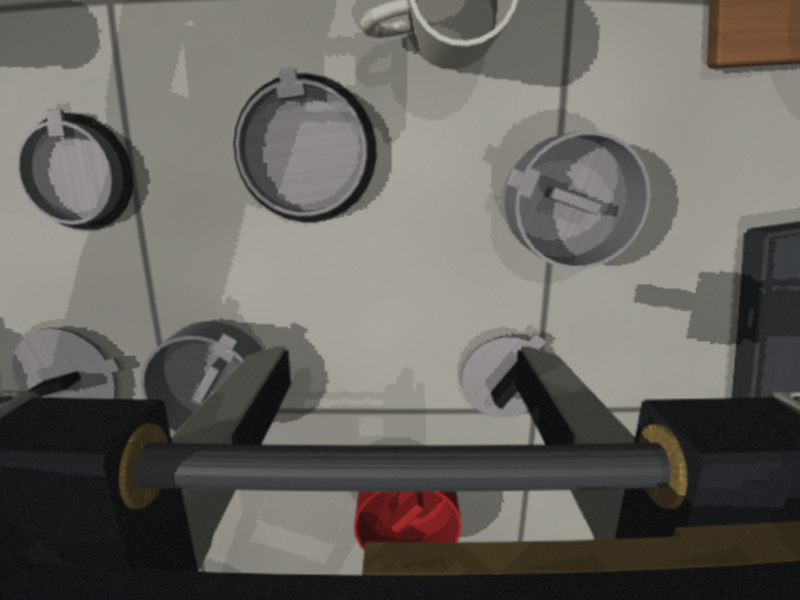

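Request:
move_arm(
  targets=[
    [[0,-0.06,0],0],
    [[0,-0.12,0],0],
    [[0,-0.18,0],0],
    [[0,-0.24,0],0],
    [[0,-0.3,0],0],
    [[0,-0.34,0],0],
    [[0,-0.34,0],0],
    [[0,-0.34,0],0],
  ],
)

```text
time_s: 3.08
tool_pos: [0.5597, 0.142, 0.4347]
tcp_rot: [[1.0, 0.001, -0.0], [0.001, -1.0, -0.0], [-0.0, 0.0, -1.0]]
wrist_force: [-1.4, -0.7, -1.0]
opening: 0.998
grasp_force: 0.0
```

Run:
```python
from h import *
P=pose(); im=snapshot("wrist"); np.savez("w2.npz",R=P[0],t=P[1],im=im)
cv2.imwrite("pics/w2.png",cv2.resize(im,(800,600),interpolation=cv2.INTER_CUBIC)); print(P,bot.get_obs()['time_s'])
```

```text
(array([[ 9.99999631e-01,  8.58661093e-04, -3.14313928e-05],
       [ 8.58652940e-04, -9.99999598e-01, -2.58491093e-04],
       [-3.16533364e-05,  2.58464009e-04, -9.99999966e-01]]), array([0.55972668, 0.14199569, 0.43472199])) 3.125
```

View pics/w2.png

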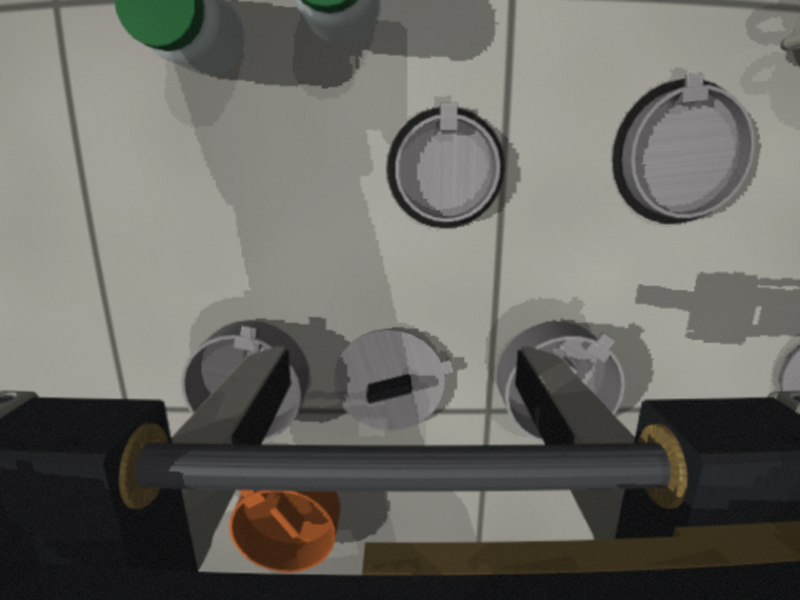

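Wrist views: w1 shows the big base (303,148) with its ear at (290,82), tin S (578,200) with its ear at (520,182), and the small lid (505,372). w2 shows the small base (447,165) with its ear at (448,115), tin R (243,385), the big lid (397,380) with its ear at (455,365), and tin M (566,380) with its ear at (600,348). Sizes next, from fitted circles.

Run:
```python
from h import *
from scipy.optimize import least_squares
def fit(f,pts,z):
    d=np.load(f+'.npz'); P=(d['R'],d['t'])
    X=np.array([at('wrist',np.array(p)*.7,z,P)[:2] for p in pts])
    r=least_squares(lambda v:np.hypot(*(X-v[:2]).T)-v[2],[*X.mean(0),.05]); return r.x,r.fun
for k,f,p,z in [('tinS','w1',[(507,200),(582,131),(650,195),(578,266)],.049),
 ('baseBig','w1',[(236,145),(303,80),(368,145),(308,220)],.02),
 ('baseSm','w2',[(397,168),(502,165),(447,110),(447,222)],.02),
 ('tinM','w2',[(508,385),(624,380),(580,333),(535,352)],.049),
 ('tinR','w2',[(185,385),(302,385),(220,343),(275,345)],.049),
 ('lidB','w2',[(340,380),(448,375),(393,329),(397,429)],.011),
 ('lidS','w1',[(460,372),(545,365),(505,335),(495,415)],.011)]:
    x,e=fit(f,p,z); print(k,x.round(4),'res',e.round(4))
```

```text
tinS [ 0.6113 -0.3412  0.0568] res [ 0.0023 -0.0025  0.0024 -0.0023]
baseBig [ 0.6495 -0.1116  0.0571] res [-0.0004  0.0004 -0.0004  0.0003]
baseSm [0.6367 0.1026 0.0458] res [-0.0008 -0.0007  0.0008  0.0008]
tinM [ 0.4398 -0.0097  0.0542] res [ 0.0016 -0.0008  0.0025 -0.0033]
tinR [0.436  0.2888 0.0558] res [ 0.0009 -0.0013 -0.0023  0.0027]
lidB [0.4297 0.1512 0.0553] res [-0.0007 -0.0007  0.0008  0.0007]
lidS [ 0.4345 -0.298   0.0442] res [-0.0006 -0.0005  0.0007  0.0004]
```

Every tin present is big, with radii of about 56 mm, so the small lid goes straight on the small base. Next is a closer look at both bases, then at the small lid, on orthorectified patches.

Request:
move_arm(
  targets=[
    [[0,0.06,0.04],0],
    [[0,0.12,0.09],0],
    [[0,0.142,0.09],0],
    [[0,0.142,0.09],0],
    [[0,0.142,0.09],0],
    [[0,0.142,0.09],0],
  ],
)

```text
time_s: 3.88
tool_pos: [0.5599, 0.0008, 0.3455]
tcp_rot: [[1.0, 0.001, 0.001], [0.001, -1.0, 0.0], [0.001, -0.0, -1.0]]
wrist_force: [-0.2, -0.1, -0.5]
opening: 0.999
grasp_force: 0.0
```

```bash
cat >> h.py <<'E'
def shot(tag):
    P=pose(); im=snapshot("wrist"); np.savez(tag+".npz",R=P[0],t=P[1],im=im)
def ortho(tag,c,z,half=.075,n=400):
    "top view at height z, world +x up, +y left; pixel (u,v)-> x=cx+half-(v+.5)*2half/n, y=cy+half-(u+.5)*2half/n"
    d=np.load(tag+'.npz'); P=(d['R'],d['t']); g=(np.arange(n)+.5)*2*half/n
    m=np.array([[proj('wrist',(c[0]+half-v,c[1]+half-u,z),P) for u in g] for v in g],np.float32)
    return cv2.remap(d['im'],m[...,0],m[...,1],cv2.INTER_CUBIC)
def unpx(c,u,v,half=.075,n=400): return np.array([c[0]+half-(v+.5)*2*half/n, c[1]+half-(u+.5)*2*half/n])
E
python3 - <<'E'
from h import *
shot('bases'); print(bot.get_obs()['tool_pos'])
E
```

```text
[0.55988992 0.00089797 0.34539915]
```

Request:
move_arm(
  targets=[
    [[-0.03,0.05,0],0],
    [[-0.06,0.1,0],0],
    [[-0.1,0.15,0],0],
    [[-0.13,0.2,0],0],
    [[-0.16,0.25,0],0],
    [[-0.2,0.298,0],0],
    [[-0.2,0.298,0],0],
    [[-0.2,0.298,0],0],
    [[-0.2,0.298,0],0],
  ],
)

```text
time_s: 5.05
tool_pos: [0.3609, -0.2969, 0.3449]
tcp_rot: [[1.0, 0.003, 0.0], [0.003, -1.0, 0.0], [0.0, -0.0, -1.0]]
wrist_force: [-0.1, -0.2, 1.1]
opening: 1.001
grasp_force: 0.0
```

Run:
```python
from h import *
shot('lidS'); print(bot.get_obs()['tool_pos'])
m=np.vstack([np.hstack([ortho('bases',(.65,-.11),.02,n=300),ortho('bases',(.637,.103),.02,n=300)]),np.hstack([ortho('lidS',(.4345,-.298),.013,n=300),ortho('lidS',(.4345,-.298),.039,n=300)])])
cv2.imwrite('pics/m1.png',m)
```

```text
[ 0.3608834  -0.29684012  0.34483694]Traceback (most recent call last):
  File "<stdin>", line 3, in <module>
  File "h.py", line 35, in ortho
    m=np.array([[proj('wrist',(c[0]+half-v,c[1]+half-u,z),P) for u in g] for v in g],np.float32)
                 ~~~~^^^^^^^^^^^^^^^^^^^^^^^^^^^^^^^^^^^^^^^
  File "h.py", line 16, in proj
    p=camera_params(name); X=np.asarray(X,float)
ValueError: time passes only in moves, steps and waits
```

```bash
python3 - <<'E'
s=open('h.py').read()
s=s.replace("import numpy as np,cv2\n","import numpy as np,cv2,functools\ncamera_params=functools.lru_cache(None)(camera_params)\n")
open('h.py','w').write(s)
E
python3 - <<'E'
from h import *
m=np.vstack([np.hstack([ortho('bases',(.65,-.11),.02,n=300),ortho('bases',(.637,.103),.02,n=300)]),np.hstack([ortho('lidS',(.4345,-.298),.013,n=300),ortho('lidS',(.4345,-.298),.039,n=300)])])
cv2.imwrite('pics/m1.png',m)
E
```

```text
(no output)
```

View pics/m1.png

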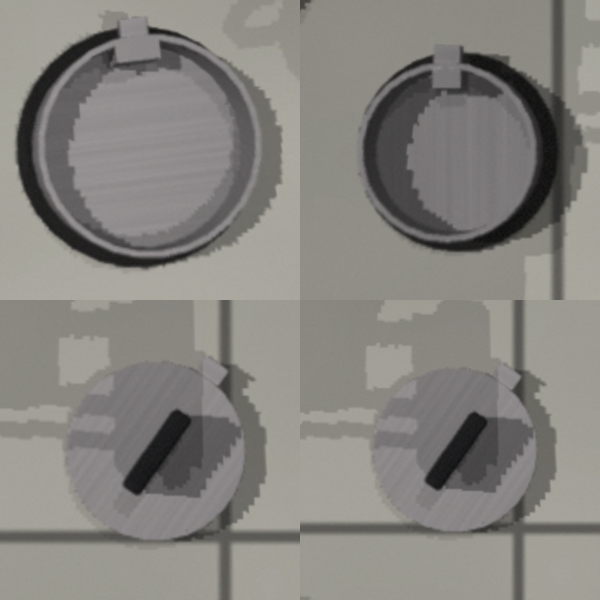

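Readings at 0.5 mm/px; the radii and ear distances all match the sizes given:
- **Big base:** centre (148,145), key (138,60), so (.652,-.109) at 6.5°.
- **Small base:** centre (449,152), key (447,88), so (.636,.103) at 1.2°.
- **Small lid:** centre (154.5,451), ear (215,372), grip axis at −36°, so (.434,-.301).

Picking up the small lid.

To row units: 36.2 degrees is 0.2011.

Request:
move_arm(
  hand=0.5,
  targets=[
    [[0.03,0.002,0.04],0.0556],
    [[0.06,0.004,0.08],0.1111],
    [[0.0735,0.0045,0.1],0.1667],
    [[0.0735,0.0045,0.11],0.2011],
    [[0.0735,0.0045,0.125],0.2011],
    [[0.0735,0.0045,0.135],0.2011],
    [[0.0735,0.0045,0.141],0.2011],
    [[0.0735,0.0045,0.141],0.2011],
    [[0.0735,0.0045,0.141],0.2011],
  ],
)

```text
time_s: 6.22
tool_pos: [0.4336, -0.3024, 0.2042]
tcp_rot: [[0.808, -0.59, 0.001], [-0.59, -0.808, -0.0], [0.001, 0.0, -1.0]]
wrist_force: [-1.1, 0.0, 0.8]
opening: 0.499
grasp_force: 0.0
```

Request:
move_arm(
  hand=0.0,
  targets=[
    [[0,0,0],0],
    [[0,0,0],0],
    [[0,0,0],0],
    [[0,0,0],0],
    [[0,0,0],0],
    [[0,0,0],0],
    [[0,0,-0.03],0],
    [[0,0,-0.07],0],
    [[0,0,-0.07],0],
    [[0,0,-0.07],0],
  ],
)

```text
time_s: 7.48
tool_pos: [0.4334, -0.3021, 0.2729]
tcp_rot: [[0.807, -0.59, -0.001], [-0.59, -0.807, 0.0], [-0.001, 0.0, -1.0]]
wrist_force: [-0.4, -0.8, -1.2]
opening: 0.103
grasp_force: 30.0
```

Run:
```python
from h import *
o=bot.get_obs(); print(o['opening'],o['grasp_force'],o['tool_pos'],o['wrist_force'],o['time_s'])
go(.636,.103,.29,1.2)
```

```text
0.10272825508383468 29.983217418193817 [ 0.43337944 -0.30212511  0.27293312] [-0.36308173 -0.80677727 -1.17921029] 7.475
shift [-0.0754 -0.4466 -0.017 ] turn -37.36 yaw now -36.16 q6 88.5
```

To row units: -37.4 degrees is -0.2078.

Request:
move_arm(
  targets=[
    [[-0.01,-0.05,-0.017],-0.0278],
    [[-0.02,-0.1,-0.017],-0.0556],
    [[-0.03,-0.15,-0.017],-0.0833],
    [[-0.035,-0.2,-0.017],-0.1111],
    [[-0.04,-0.25,-0.017],-0.1389],
    [[-0.05,-0.3,-0.017],-0.1667],
    [[-0.06,-0.35,-0.017],-0.2078],
    [[-0.07,-0.4,-0.017],-0.2078],
    [[-0.0754,-0.4466,-0.01],-0.2078],
    [[-0.0754,-0.4466,0.02],-0.2078],
    [[-0.0754,-0.4466,0.035],-0.2078],
    [[-0.0754,-0.4466,0.045],-0.2078],
    [[-0.0754,-0.4466,0.045],-0.2078],
    [[-0.0754,-0.4466,0.045],-0.2078],
  ],
)

```text
time_s: 9.22
tool_pos: [0.6363, 0.1025, 0.2297]
tcp_rot: [[1.0, 0.021, 0.001], [0.021, -1.0, 0.0], [0.001, -0.0, -1.0]]
wrist_force: [-0.1, -0.9, -1.3]
opening: 0.101
grasp_force: 30.0
```

Run:
```python
from h import *
go(.636,.103,.215,1.2); print(bot.get_obs()['tool_pos'])
```

```text
shift [-0.0003 -0.0005  0.0147] turn 0.01 yaw now 1.21 q6 95.7
[0.63633058 0.1024725  0.22972033]
```

Request:
move_arm(
  targets=[
    [[0,-0.0005,0.004],0],
    [[0,-0.0005,0.007],0],
    [[0,-0.0005,0.01],0],
    [[0,-0.0005,0.0125],0],
    [[0,-0.0005,0.0125],0],
    [[0,-0.0005,0.0125],0],
  ],
)

```text
time_s: 9.98
tool_pos: [0.6362, 0.1033, 0.2163]
tcp_rot: [[1.0, 0.022, 0.0], [0.022, -1.0, 0.0], [0.0, -0.0, -1.0]]
wrist_force: [-0.1, 0.1, -1.3]
opening: 0.107
grasp_force: 30.0
```

It went into the mouth with no contact force. Pressing the last bit home, then releasing.

Request:
move_arm(
  targets=[
    [[0,0,0.001],0],
    [[0,0,0.002],0],
    [[0,0,0.002],0],
  ],
)

```text
time_s: 10.35
tool_pos: [0.6362, 0.1034, 0.215]
tcp_rot: [[1.0, 0.022, 0.001], [0.022, -1.0, 0.0], [0.001, -0.0, -1.0]]
wrist_force: [-3.7, -0.4, 5.6]
opening: 0.103
grasp_force: 30.0
```

Request:
move_arm(
  hand=0.4,
  targets=[
    [[0,0,0],0],
    [[0,0,0],0],
    [[0,0,0],0],
    [[0,0,-0.04],0],
    [[0,0,-0.09],0],
    [[-0.05,0,-0.13],0],
    [[-0.08,0,-0.13],0],
    [[-0.08,0,-0.13],0],
    [[-0.08,0,-0.13],0],
  ],
)

```text
time_s: 11.48
tool_pos: [0.5565, 0.1016, 0.3442]
tcp_rot: [[1.0, 0.022, 0.0], [0.022, -1.0, -0.0], [0.0, 0.0, -1.0]]
wrist_force: [0.9, 0.3, 0.3]
opening: 0.401
grasp_force: 0.0
```

Run:
```python
from h import *
shot('ls2'); P=pose(); print(P[1]); go(.55,-.30,.345,0)
```

```text
[0.5567497  0.10157337 0.34391247]
shift [-0.0154  0.4013 -0.0011] turn 1.24 yaw now 1.24 q6 96.5
```

To row units: 1.2 degrees is 0.0067.

Request:
move_arm(
  targets=[
    [[0,0.06,0],0.0067],
    [[0,0.12,0],0.0067],
    [[0,0.18,0],0.0067],
    [[-0.01,0.24,0],0.0067],
    [[-0.015,0.3,0],0.0067],
    [[-0.02,0.36,0],0.0067],
    [[-0.025,0.42,0],0.0067],
    [[-0.025,0.44,0],0.0067],
    [[-0.025,0.44,0],0.0067],
    [[-0.025,0.44,0],0.0067],
  ],
)

```text
time_s: 12.78
tool_pos: [0.5412, -0.338, 0.3439]
tcp_rot: [[1.0, 0.001, -0.0], [0.001, -1.0, 0.001], [-0.0, -0.001, -1.0]]
wrist_force: [-0.0, 0.4, 1.0]
opening: 0.401
grasp_force: 0.0
```

Run:
```python
from h import *
shot('tS'); print(pose()[1])
c=(.611,-.341)
m=np.vstack([np.hstack([ortho('tS',c,.049,n=300),ortho('tS',c,.037,n=300)]),np.hstack([ortho('ls2',(.636,.103),.024,n=300),ortho('ls2',(.636,.103),.05,n=300)])])
cv2.imwrite('pics/m2.png',m)
```

```text
[ 0.54115108 -0.33775165  0.34410985]
```

View pics/m2.png

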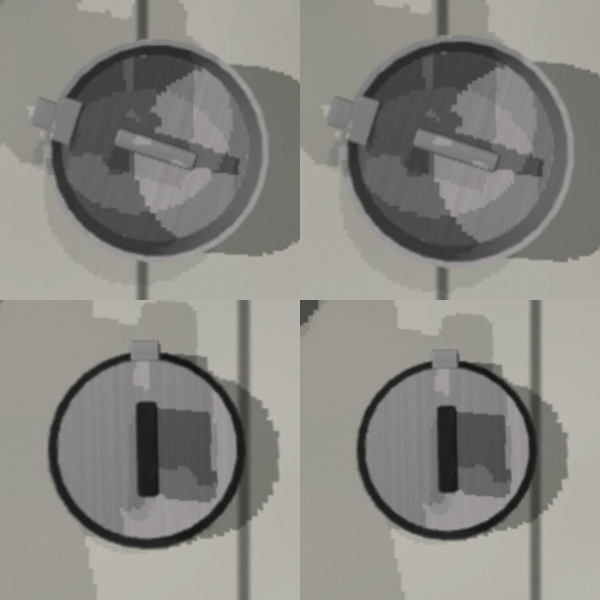

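The small lid is seated flat: plate centre (147,451), ear straight up at (145,350). Tin S: centre (157,150), ear (34,109), fin axis 71°, so (.611,-.3445). Picking it.

To row units: -71 degrees is -0.3944.

Request:
move_arm(
  hand=0.4,
  targets=[
    [[0.03,0.003,0.01],-0.0583],
    [[0.06,0.005,0.03],-0.1167],
    [[0.07,0.0068,0.05],-0.175],
    [[0.07,0.0068,0.07],-0.2333],
    [[0.07,0.0068,0.07],-0.2917],
    [[0.07,0.0068,0.07],-0.35],
    [[0.07,0.0068,0.075],-0.3944],
    [[0.07,0.0068,0.08],-0.3944],
    [[0.07,0.0068,0.09],-0.3944],
    [[0.07,0.0068,0.11],-0.3944],
    [[0.07,0.0068,0.13],-0.3944],
    [[0.07,0.0068,0.139],-0.3944],
    [[0.07,0.0068,0.142],-0.3944],
    [[0.07,0.0068,0.142],-0.3944],
    [[0.07,0.0068,0.142],-0.3944],
  ],
)

```text
time_s: 14.7
tool_pos: [0.6108, -0.3457, 0.203]
tcp_rot: [[0.325, 0.946, 0.001], [0.946, -0.325, -0.001], [-0.0, 0.001, -1.0]]
wrist_force: [-0.0, -0.5, 0.1]
opening: 0.403
grasp_force: 0.0
```

Request:
move_arm(
  hand=0.0,
  targets=[
    [[0,0,0],0],
    [[0,0,0],0],
    [[0,0,0],0],
    [[0,0,0],0],
    [[0,0,0],0],
  ],
)

```text
time_s: 15.32
tool_pos: [0.6107, -0.3456, 0.2023]
tcp_rot: [[0.325, 0.946, 0.0], [0.946, -0.325, -0.0], [0.0, 0.0, -1.0]]
wrist_force: [-0.6, 0.6, 1.0]
opening: 0.104
grasp_force: 30.0
```

Request:
move_arm(
  targets=[
    [[0,0,-0.03],0],
    [[0,0,-0.08],0],
    [[0,0,-0.08],0],
    [[0,0,-0.08],0],
  ],
)

```text
time_s: 15.82
tool_pos: [0.6105, -0.3455, 0.2811]
tcp_rot: [[0.325, 0.946, -0.001], [0.946, -0.325, 0.001], [0.0, -0.001, -1.0]]
wrist_force: [-1.2, -0.1, -2.8]
opening: 0.102
grasp_force: 30.0
```

Run:
```python
from h import *
go(.652,-.109,.24,6.5)
```

```text
shift [ 0.2371 -0.0376  0.0412] turn 64.54 yaw now 71.04 q6 -12.6
```

To row units: 64.5 degrees is 0.3583.

Request:
move_arm(
  targets=[
    [[0.02,-0.005,-0.04],0],
    [[0.06,-0.01,-0.04],0.0556],
    [[0.11,-0.02,-0.04],0.1111],
    [[0.16,-0.03,-0.03],0.1667],
    [[0.21,-0.0376,0],0.2222],
    [[0.2371,-0.0376,0.03],0.2778],
    [[0.2371,-0.0376,0.045],0.3333],
    [[0.2371,-0.0376,0.05],0.3583],
    [[0.2371,-0.0376,0.053],0.3583],
    [[0.2371,-0.0376,0.053],0.3583],
    [[0.2371,-0.0376,0.053],0.3583],
  ],
)

```text
time_s: 17.2
tool_pos: [0.6522, -0.1093, 0.2293]
tcp_rot: [[0.993, 0.115, 0.0], [0.115, -0.993, -0.0], [0.0, 0.0, -1.0]]
wrist_force: [-0.1, -0.5, -3.6]
opening: 0.107
grasp_force: 30.0
```

Run:
```python
from h import *
go(.6515,-.109,.2133,6.5); print(bot.get_obs()['tool_pos'])
```

```text
shift [-0.0006 -0.0003  0.016 ] turn 0.1 yaw now 6.6 q6 71.7
[ 0.65217829 -0.10926435  0.22927616]
```

Request:
move_arm(
  targets=[
    [[-0.0006,0,0.005],0],
    [[-0.0006,0,0.009],0],
    [[-0.0006,0,0.012],0],
    [[-0.0006,0,0.0145],0],
    [[-0.0006,0,0.0145],0],
    [[-0.0006,0,0.0145],0],
  ],
)

```text
time_s: 17.95
tool_pos: [0.6516, -0.1092, 0.2149]
tcp_rot: [[0.993, 0.114, 0.0], [0.114, -0.993, -0.0], [0.0, 0.0, -1.0]]
wrist_force: [-0.0, 0.5, -2.7]
opening: 0.102
grasp_force: 30.0
```

Request:
move_arm(
  targets=[
    [[0,0,0.001],0],
    [[0,0,0.002],0],
    [[0,0,0.002],0],
  ],
)

```text
time_s: 18.32
tool_pos: [0.6517, -0.1092, 0.2134]
tcp_rot: [[0.993, 0.114, 0.0], [0.114, -0.993, -0.0], [0.0, 0.0, -1.0]]
wrist_force: [-3.1, 0.6, 4.8]
opening: 0.104
grasp_force: 30.0
```

To row units: 6.5 degrees is 0.0361.

Request:
move_arm(
  hand=0.4,
  targets=[
    [[0,0,0],0],
    [[0,0,0],0],
    [[0,0,0],0],
    [[0,0,-0.05],0],
    [[0,0,-0.1],0],
    [[-0.05,-0.02,-0.131],0.0167],
    [[-0.1,-0.05,-0.131],0.0361],
    [[-0.15,-0.08,-0.131],0.0361],
    [[-0.2,-0.1,-0.131],0.0361],
    [[-0.25,-0.13,-0.131],0.0361],
    [[-0.2686,-0.1306,-0.131],0.0361],
    [[-0.2686,-0.1306,-0.131],0.0361],
    [[-0.2686,-0.1306,-0.131],0.0361],
    [[-0.2686,-0.1306,-0.131],0.0361],
  ],
)

```text
time_s: 20.08
tool_pos: [0.3706, -0.0102, 0.3436]
tcp_rot: [[1.0, 0.0, -0.001], [0.0, -1.0, 0.0], [-0.001, -0.0, -1.0]]
wrist_force: [0.6, -0.7, 0.6]
opening: 0.4
grasp_force: 0.0
```

Run:
```python
from h import *
shot('tM'); print(pose()[1], proj('wrist',(.652,-.109,.06),pose()))
c=(.44,-.01)
m=np.vstack([np.hstack([ortho('tM',c,.049,n=300),ortho('tM',c,.037,n=300)]),np.hstack([ortho('tM',(.43,.151),.013,n=300),ortho('tM',(.645,-.109),.06,n=300)])])
cv2.imwrite('pics/m3.png',m)
```

```text
[ 0.3705078  -0.01020944  0.34347507] [ 422.54211057 -171.83936546]
```

View pics/m3.png

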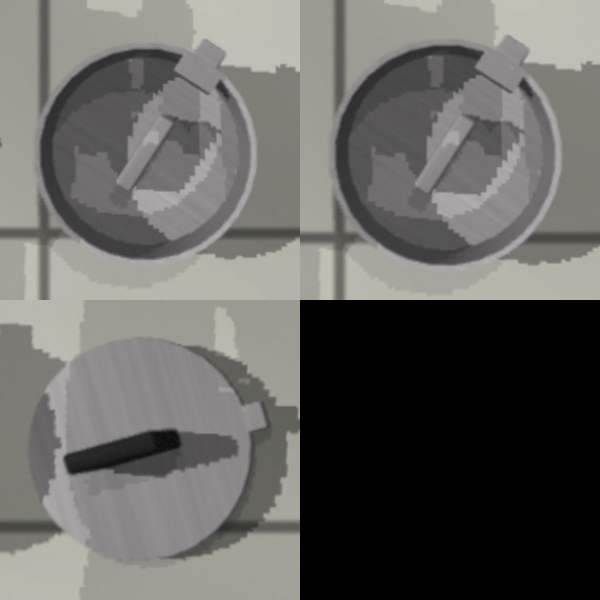

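Tin M: centre (146,152), ear (216,45), fin axis about −34.5°, so (.438,-.0085). Big lid: centre (139,448), ear (256,417), so (.4305,.156) at −75°. Picking tin M.

To row units: 34.5 degrees is 0.1917.

Request:
move_arm(
  hand=0.4,
  targets=[
    [[0.04,-0.001,0.02],0.0556],
    [[0.0675,-0.0017,0.05],0.1111],
    [[0.0675,-0.0017,0.07],0.1667],
    [[0.0675,-0.0017,0.08],0.1917],
    [[0.0675,-0.0017,0.09],0.1917],
    [[0.0675,-0.0017,0.11],0.1917],
    [[0.0675,-0.0017,0.13],0.1917],
    [[0.0675,-0.0017,0.138],0.1917],
    [[0.0675,-0.0017,0.1415],0.1917],
    [[0.0675,-0.0017,0.1415],0.1917],
    [[0.0675,-0.0017,0.1415],0.1917],
  ],
)

```text
time_s: 21.5
tool_pos: [0.4375, -0.0083, 0.2029]
tcp_rot: [[0.825, -0.566, 0.001], [-0.566, -0.825, -0.0], [0.001, -0.0, -1.0]]
wrist_force: [-1.3, -0.1, -0.1]
opening: 0.398
grasp_force: 0.0
```

Request:
move_arm(
  hand=0.0,
  targets=[
    [[0,0,0],0],
    [[0,0,0],0],
    [[0,0,0],0],
    [[0,0,0],0],
    [[0,0,0],0],
  ],
)

```text
time_s: 22.12
tool_pos: [0.4374, -0.0083, 0.2023]
tcp_rot: [[0.824, -0.566, 0.0], [-0.566, -0.824, 0.0], [0.0, -0.0, -1.0]]
wrist_force: [-0.7, 0.3, 1.6]
opening: 0.105
grasp_force: 30.0
```

Request:
move_arm(
  targets=[
    [[0,0,-0.04],0],
    [[0,0,-0.09],0],
    [[0,0,-0.12],0],
    [[0,0,-0.12],0],
    [[0,0,-0.12],0],
  ],
)

```text
time_s: 22.75
tool_pos: [0.4372, -0.0083, 0.3209]
tcp_rot: [[0.825, -0.566, -0.001], [-0.566, -0.825, 0.0], [-0.001, 0.001, -1.0]]
wrist_force: [-0.3, -0.6, -1.5]
opening: 0.105
grasp_force: 29.9
```

Run:
```python
from h import *
go(.652,-.109,.27,6.5)
```

```text
shift [ 0.2342 -0.0386  0.0506] turn -40.96 yaw now -34.46 q6 120.0
```

To row units: -41 degrees is -0.2278.

Request:
move_arm(
  targets=[
    [[0.05,-0.01,0],-0.0556],
    [[0.1,-0.02,0],-0.1111],
    [[0.15,-0.03,0],-0.1667],
    [[0.2,-0.0386,0.01],-0.2278],
    [[0.2342,-0.0386,0.03],-0.2278],
    [[0.2342,-0.0386,0.045],-0.2278],
    [[0.2342,-0.0386,0.05],-0.2278],
    [[0.2342,-0.0386,0.052],-0.2278],
    [[0.2342,-0.0386,0.052],-0.2278],
    [[0.2342,-0.0386,0.052],-0.2278],
  ],
)

```text
time_s: 24.0
tool_pos: [0.6522, -0.1088, 0.2712]
tcp_rot: [[0.993, 0.114, 0.001], [0.114, -0.993, -0.0], [0.001, 0.0, -1.0]]
wrist_force: [0.1, 0.2, -2.0]
opening: 0.109
grasp_force: 29.9
```

Run:
```python
from h import *
go(.652,-.109,.2533,6.5); print(bot.get_obs()['tool_pos'])
```

```text
shift [-0.0002  0.0002  0.0179] turn 0.05 yaw now 6.55 q6 71.8
[ 0.65216694 -0.10881523  0.27115672]
```

Request:
move_arm(
  targets=[
    [[0,0,0.005],0],
    [[0,0,0.009],0],
    [[0,0,0.012],0],
    [[0,0,0.0145],0],
    [[0,0,0.0145],0],
    [[0,0,0.0145],0],
  ],
)

```text
time_s: 24.75
tool_pos: [0.6523, -0.109, 0.2558]
tcp_rot: [[0.993, 0.114, 0.0], [0.114, -0.993, -0.0], [0.0, 0.0, -1.0]]
wrist_force: [-0.4, -0.6, -1.6]
opening: 0.105
grasp_force: 29.9
```

Request:
move_arm(
  targets=[
    [[0,0,0.001],0],
    [[0,0,0.002],0],
    [[0,0,0.002],0],
  ],
)

```text
time_s: 25.12
tool_pos: [0.6523, -0.109, 0.2536]
tcp_rot: [[0.993, 0.114, -0.0], [0.114, -0.993, 0.0], [-0.0, -0.0, -1.0]]
wrist_force: [-0.2, 0.4, -1.7]
opening: 0.103
grasp_force: 29.9
```

To row units: 6.5 degrees is 0.0361.

Request:
move_arm(
  hand=0.4,
  targets=[
    [[0,0,0],0],
    [[0,0,0],0],
    [[0,0,0],0],
    [[0,0,-0.05],0],
    [[0,0,-0.091],0],
    [[-0.03,-0.05,-0.091],0.0167],
    [[-0.06,-0.1,-0.091],0.0361],
    [[-0.09,-0.15,-0.091],0.0361],
    [[-0.12,-0.2,-0.091],0.0361],
    [[-0.15,-0.25,-0.091],0.0361],
    [[-0.18,-0.3,-0.091],0.0361],
    [[-0.22,-0.35,-0.091],0.0361],
    [[-0.2405,-0.3788,-0.091],0.0361],
    [[-0.2405,-0.3788,-0.091],0.0361],
    [[-0.2405,-0.3788,-0.091],0.0361],
    [[-0.2405,-0.3788,-0.091],0.0361],
  ],
)

```text
time_s: 27.12
tool_pos: [0.3708, 0.2393, 0.3447]
tcp_rot: [[1.0, -0.001, -0.0], [-0.001, -1.0, -0.0], [-0.0, 0.0, -1.0]]
wrist_force: [0.5, 0.1, -0.3]
opening: 0.401
grasp_force: 0.0
```

Run:
```python
from h import *
shot('tR'); print(pose()[1])
c=(.436,.289)
a=cv2.resize(snapshot('scene')[110:310,150:450],(600,400))[:300]
m=np.vstack([np.hstack([ortho('tR',c,.049,n=300),ortho('tR',(.43,.156),.013,n=300)]),a])
cv2.imwrite('pics/m4.png',m)
```

```text
[0.3708381  0.23931937 0.34467374]
```

View pics/m4.png

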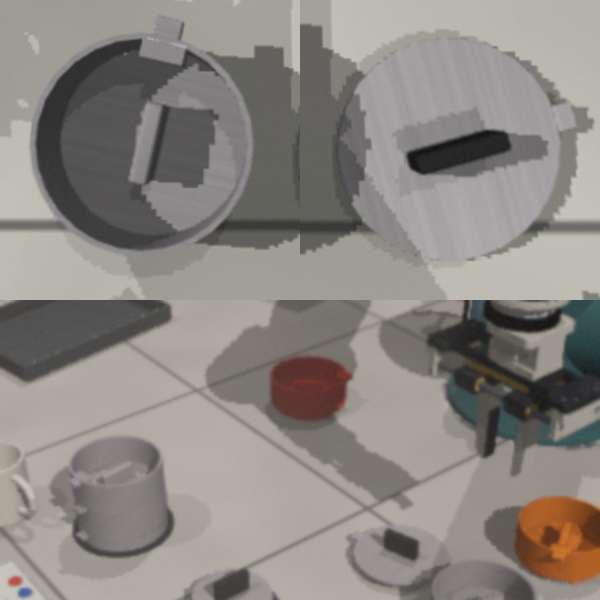

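The stack stands upright with both tins down. Tin R: centre (141,143), ear (170,20), fin axis −14.5°, so (.4385,.2925). Big lid centre (449,149), ear (567,117), so (.430,.156) at −75°. Picking tin R.

To row units: 14.4 degrees is 0.08.

Request:
move_arm(
  hand=0.4,
  targets=[
    [[0.04,-0.03,0.02],0.0389],
    [[0.0677,-0.0532,0.05],0.08],
    [[0.0677,-0.0532,0.07],0.08],
    [[0.0677,-0.0532,0.09],0.08],
    [[0.0677,-0.0532,0.11],0.08],
    [[0.0677,-0.0532,0.13],0.08],
    [[0.0677,-0.0532,0.139],0.08],
    [[0.0677,-0.0532,0.1425],0.08],
    [[0.0677,-0.0532,0.1425],0.08],
    [[0.0677,-0.0532,0.1425],0.08],
  ],
)

```text
time_s: 28.48
tool_pos: [0.438, 0.2933, 0.2029]
tcp_rot: [[0.969, -0.248, 0.001], [-0.248, -0.969, 0.0], [0.001, -0.001, -1.0]]
wrist_force: [-0.3, 0.3, 0.9]
opening: 0.399
grasp_force: 0.0
```

Request:
move_arm(
  hand=0.0,
  targets=[
    [[0,0,0],0],
    [[0,0,0],0],
    [[0,0,0],0],
    [[0,0,0],0],
    [[0,0,0],0],
  ],
)

```text
time_s: 29.1
tool_pos: [0.4379, 0.2932, 0.2023]
tcp_rot: [[0.969, -0.248, 0.0], [-0.248, -0.969, -0.0], [0.0, -0.0, -1.0]]
wrist_force: [-0.2, -0.6, 1.4]
opening: 0.108
grasp_force: 30.0
```

Request:
move_arm(
  targets=[
    [[0,0,-0.05],0],
    [[0,0,-0.11],0],
    [[0,0,-0.16],0],
    [[0,0,-0.16],0],
    [[0,0,-0.16],0],
  ],
)

```text
time_s: 29.72
tool_pos: [0.4378, 0.2931, 0.361]
tcp_rot: [[0.969, -0.248, -0.001], [-0.248, -0.969, -0.001], [-0.001, 0.001, -1.0]]
wrist_force: [-0.5, -0.6, -3.0]
opening: 0.108
grasp_force: 29.9
```

Run:
```python
from h import *
go(.652,-.109,.31,6.5)
```

```text
shift [0.3073 0.3363 0.051 ] turn -20.86 yaw now -14.36 q6 135.4
```

To row units: -20.9 degrees is -0.1161.

Request:
move_arm(
  targets=[
    [[0.035,0.04,0],-0.0278],
    [[0.07,0.08,0],-0.0556],
    [[0.105,0.12,0],-0.0833],
    [[0.14,0.16,0],-0.1161],
    [[0.18,0.2,0],-0.1161],
    [[0.22,0.24,0],-0.1161],
    [[0.26,0.28,0],-0.1161],
    [[0.295,0.32,0],-0.1161],
    [[0.3073,0.3363,0.01],-0.1161],
    [[0.3073,0.3363,0.03],-0.1161],
    [[0.3073,0.3363,0.045],-0.1161],
    [[0.3073,0.3363,0.051],-0.1161],
    [[0.3073,0.3363,0.051],-0.1161],
    [[0.3073,0.3363,0.051],-0.1161],
  ],
)

```text
time_s: 31.48
tool_pos: [0.6522, -0.1084, 0.3121]
tcp_rot: [[0.993, 0.114, 0.001], [0.114, -0.993, -0.0], [0.001, 0.0, -1.0]]
wrist_force: [0.2, -0.5, -2.8]
opening: 0.107
grasp_force: 29.9
```

Run:
```python
from h import *
go(.652,-.109,.2933,6.5); print(bot.get_obs()['tool_pos'])
```

```text
shift [-0.0003  0.0005  0.0188] turn 0.07 yaw now 6.57 q6 71.8
[ 0.65220296 -0.10843512  0.31210054]
```

Request:
move_arm(
  targets=[
    [[0,0.0003,0.005],0],
    [[0,0.0003,0.009],0],
    [[0,0.0003,0.012],0],
    [[0,0.0003,0.015],0],
    [[0,0.0003,0.015],0],
    [[0,0.0003,0.015],0],
  ],
)

```text
time_s: 32.22
tool_pos: [0.6522, -0.1092, 0.2963]
tcp_rot: [[0.994, 0.114, 0.0], [0.114, -0.994, -0.0], [0.0, 0.0, -1.0]]
wrist_force: [-0.3, -0.0, -1.5]
opening: 0.108
grasp_force: 29.9
```

Request:
move_arm(
  targets=[
    [[0,0,0.001],0],
    [[0,0,0.002],0],
    [[0,0,0.002],0],
  ],
)

```text
time_s: 32.6
tool_pos: [0.6522, -0.1091, 0.2941]
tcp_rot: [[0.993, 0.114, -0.0], [0.114, -0.993, 0.0], [-0.0, -0.0, -1.0]]
wrist_force: [0.1, 0.7, -2.0]
opening: 0.106
grasp_force: 29.9
```

Request:
move_arm(
  targets=[
    [[0,0,0.0012],0],
    [[0,0,0.0012],0],
  ],
)

```text
time_s: 32.85
tool_pos: [0.6523, -0.1091, 0.2934]
tcp_rot: [[0.993, 0.114, 0.0], [0.114, -0.993, -0.0], [0.0, 0.0, -1.0]]
wrist_force: [-0.3, -0.1, 1.0]
opening: 0.102
grasp_force: 29.9
```

To row units: 6.5 degrees is 0.0361.

Request:
move_arm(
  hand=0.4,
  targets=[
    [[0,0,0],0],
    [[0,0,0],0],
    [[0,0,0],0],
    [[0,0,-0.05],0],
    [[0,0,-0.08],0],
    [[-0.04,-0.05,-0.08],0.0167],
    [[-0.08,-0.1,-0.08],0.0361],
    [[-0.12,-0.15,-0.07],0.0361],
    [[-0.16,-0.2,-0.06],0.0361],
    [[-0.2,-0.25,-0.052],0.0361],
    [[-0.25,-0.2955,-0.052],0.0361],
    [[-0.25,-0.2955,-0.052],0.0361],
    [[-0.25,-0.2955,-0.052],0.0361],
    [[-0.25,-0.2955,-0.052],0.0361],
  ],
)

```text
time_s: 34.6
tool_pos: [0.371, 0.1555, 0.3451]
tcp_rot: [[1.0, -0.0, 0.0], [-0.0, -1.0, -0.0], [0.0, 0.0, -1.0]]
wrist_force: [-0.5, -0.3, -0.7]
opening: 0.402
grasp_force: 0.0
```

Run:
```python
from h import *
shot('lB'); print(pose()[1])
c=(.43,.156)
a=cv2.resize(snapshot('scene')[110:310,150:450],(600,400))[:300]
m=np.vstack([np.hstack([ortho('lB',c,.039,n=300),ortho('lB',c,.013,n=300)]),a])
cv2.imwrite('pics/m5.png',m)
```

```text
[0.37112275 0.15537225 0.34501146]
```

View pics/m5.png

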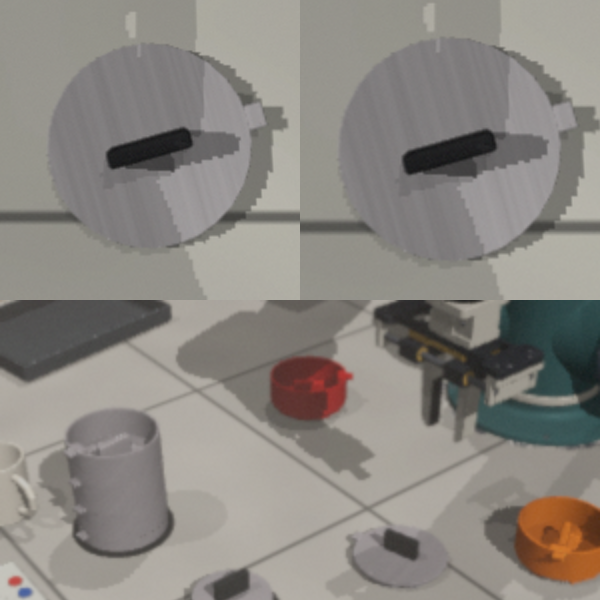

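The stack has three tins flush. Big lid unmoved: centre (149,149), grip axis −75.5°. I grip it half a turn round (tool yaw 105°).

To row units: -105 degrees is -0.5833.

Request:
move_arm(
  hand=0.5,
  targets=[
    [[0.03,0,0],-0.0583],
    [[0.0593,-0.0006,0.02],-0.1167],
    [[0.0593,-0.0006,0.05],-0.175],
    [[0.0593,-0.0006,0.06],-0.2333],
    [[0.0593,-0.0006,0.07],-0.2917],
    [[0.0593,-0.0006,0.07],-0.35],
    [[0.0593,-0.0006,0.07],-0.4083],
    [[0.0593,-0.0006,0.07],-0.4667],
    [[0.0593,-0.0006,0.07],-0.525],
    [[0.0593,-0.0006,0.075],-0.5833],
    [[0.0593,-0.0006,0.08],-0.5833],
    [[0.0593,-0.0006,0.09],-0.5833],
    [[0.0593,-0.0006,0.11],-0.5833],
    [[0.0593,-0.0006,0.13],-0.5833],
    [[0.0593,-0.0006,0.138],-0.5833],
    [[0.0593,-0.0006,0.142],-0.5833],
    [[0.0593,-0.0006,0.142],-0.5833],
    [[0.0593,-0.0006,0.142],-0.5833],
  ],
)

```text
time_s: 36.95
tool_pos: [0.4297, 0.1567, 0.2036]
tcp_rot: [[-0.259, 0.966, 0.001], [0.966, 0.259, 0.0], [0.0, 0.001, -1.0]]
wrist_force: [0.9, 0.8, -0.2]
opening: 0.5
grasp_force: 0.0
```

Request:
move_arm(
  hand=0.0,
  targets=[
    [[0,0,0],0],
    [[0,0,0],0],
    [[0,0,0],0],
    [[0,0,0],0],
    [[0,0,0],0],
    [[0,0,0],0],
  ],
)

```text
time_s: 37.7
tool_pos: [0.4295, 0.1566, 0.2031]
tcp_rot: [[-0.259, 0.966, 0.0], [0.966, 0.259, 0.0], [0.0, 0.0, -1.0]]
wrist_force: [0.0, 0.3, 0.1]
opening: 0.106
grasp_force: 30.0
```

Request:
move_arm(
  targets=[
    [[0,0,-0.05],0],
    [[0,0,-0.11],0],
    [[0,0,-0.17],0],
    [[0,0,-0.19],0],
    [[0,0,-0.19],0],
    [[0,0,-0.19],0],
  ],
)

```text
time_s: 38.45
tool_pos: [0.4294, 0.1566, 0.3908]
tcp_rot: [[-0.259, 0.966, -0.003], [0.966, 0.259, -0.001], [-0.0, -0.003, -1.0]]
wrist_force: [0.3, -0.2, -0.3]
opening: 0.102
grasp_force: 30.0
```

Run:
```python
from h import *
go(.652,-.109,.35,186.5)
```

```text
shift [-0.3142  0.1461  0.0404] turn -81.46 yaw now 105.04 q6 1.8
```

To row units: -81.5 degrees is -0.4528.

Request:
move_arm(
  targets=[
    [[-0.04,0.02,0],-0.0556],
    [[-0.08,0.04,0],-0.1111],
    [[-0.12,0.06,0],-0.1667],
    [[-0.16,0.08,0],-0.2222],
    [[-0.2,0.1,0],-0.2778],
    [[-0.25,0.12,0],-0.3333],
    [[-0.29,0.135,0],-0.3889],
    [[-0.3142,0.1461,0.01],-0.4444],
    [[-0.3142,0.1461,0.03],-0.4528],
    [[-0.3142,0.1461,0.041],-0.4528],
    [[-0.3142,0.1461,0.041],-0.4528],
    [[-0.3142,0.1461,0.041],-0.4528],
    [[-0.3142,0.1461,0.041],-0.4528],
  ],
)

```text
time_s: 40.08
tool_pos: [0.652, -0.1086, 0.353]
tcp_rot: [[-0.993, -0.114, 0.001], [-0.114, 0.994, -0.0], [-0.001, -0.0, -1.0]]
wrist_force: [0.7, -0.5, -2.0]
opening: 0.101
grasp_force: 30.0
```

Run:
```python
from h import *
go(.652,-.109,.3341,186.5); print(bot.get_obs()['tool_pos'])
```

```text
shift [ 0.0001 -0.0004  0.0189] turn 0.04 yaw now -173.46 q6 -108.2
[ 0.65203545 -0.10858331  0.35298078]
```

Request:
move_arm(
  targets=[
    [[0,-0.0003,0.005],0],
    [[0,-0.0003,0.009],0],
    [[0,-0.0003,0.012],0],
    [[0,-0.0003,0.016],0],
    [[0,-0.0003,0.016],0],
    [[0,-0.0003,0.016],0],
  ],
)

```text
time_s: 40.83
tool_pos: [0.6522, -0.1092, 0.3361]
tcp_rot: [[-0.993, -0.114, 0.0], [-0.114, 0.993, -0.0], [-0.0, -0.0, -1.0]]
wrist_force: [0.6, 0.1, -1.2]
opening: 0.106
grasp_force: 30.0
```

Request:
move_arm(
  targets=[
    [[0,0,0.001],0],
    [[0,0,0.002],0],
    [[0,0,0.0025],0],
    [[0,0,0.0025],0],
  ],
)

```text
time_s: 41.32
tool_pos: [0.6521, -0.1092, 0.3343]
tcp_rot: [[-0.993, -0.114, 0.001], [-0.114, 0.993, -0.0], [-0.001, -0.0, -1.0]]
wrist_force: [-2.6, 0.2, 5.9]
opening: 0.109
grasp_force: 30.0
```

Request:
move_arm(
  hand=0.4,
  targets=[
    [[0,0,0],0],
    [[0,0,0],0],
    [[0,0,0],0],
    [[0,0,-0.05],0],
    [[0,0,-0.1],0],
    [[0.05,0,-0.12],0],
    [[0.1,0,-0.12],0],
    [[0.15,0,-0.12],0],
    [[0.15,0,-0.12],0],
    [[0.15,0,-0.12],0],
  ],
)

```text
time_s: 42.58
tool_pos: [0.5034, -0.1263, 0.4538]
tcp_rot: [[-0.994, -0.114, 0.001], [-0.114, 0.994, -0.0], [-0.001, -0.0, -1.0]]
wrist_force: [-0.0, -0.1, 0.5]
opening: 0.399
grasp_force: 0.0
```

Run:
```python
from h import *
a=snapshot('scene')[120:320,100:340]; b=snapshot('side')[110:310,160:400]
cv2.imwrite('pics/end.png',np.hstack([cv2.resize(a,(400,333)),cv2.resize(b,(400,333))]))
print(bot.get_obs()['time_s'])
```

```text
42.675
```

View pics/end.png

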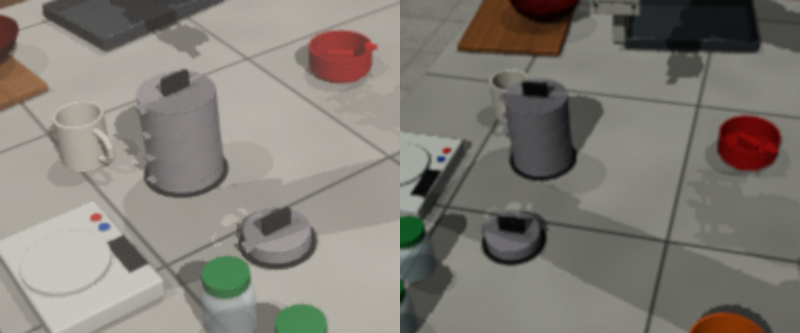

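Both stacks are closed: the big lid is flat on three tins at (178,95) with the ears in line, and the small lid is flat on its base at (277,232). The mug and jars look untouched, so I'm handing in.

```bash
python3 -c "
from cell import bot
print(bot.finish_job())"
```

```text
the job is handed in; nothing more can be done
None
```

The job is handed in at about 43 s on the robot clock: the three tins present, all big, and the big lid are seated on the big base, and the small lid is on the small base; the hand-in returned no verdict.

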